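# Set the damper-bleed valve two turns off its stop

### The arm

A 6-joint arm with a two-finger parallel gripper is mounted at the origin on the work surface. World frame = base frame: x ahead of the robot, y to its left, z up, the work surface at z = 0. Lengths are in m, angles in rad, forces in N, time in s.
With the tool pointing down it reaches from about 0.4 to 0.825 m from the base axis. Payload 7 kg.
Tool frame: the origin (TCP) lies between the finger pads, 19 mm behind the fingertips; this is the grasp point; z points along the fingers, y is the line along which they close (so a half turn about z gives the same grasp; the last joint's range is limited). The gripper opens to 88 mm and grips with 3 to 60 N. Pads are 19 mm wide; open, the fingers measure 130 mm over their backs; the gripper's body (78 mm by 193 mm) begins 47 mm behind the grasp point.
Start: joints at [-0.993, 0.359, 0.012, 0, -1.224, -0.288], TCP at [0.193, -0.647, 0.245] pointing down, gripper open.
Joint ranges: [-3.07, 3.07], [-1.43, 2.12], [-1.02, 1.25], [-3.03, 1.67], [-3.05, -0], [-3.03, 3.03]. Speed limits (rad/s): [2.39, 2.39, 3.01, 3.14, 3.14, 3.14].

### API

Orientations are given as [roll, pitch, yaw] about the fixed x, y, z axes, in that order (R = Rz(yaw) Ry(pitch) Rx(roll)).
In Python, from station import get_state, grab_frame, calibration, job_done, boxes_of, regions_of, spot_point gives the robot as it stands. The module is installed in compiled form; this text tells all that it offers.
- The arm moves only by the tool arm_command, never from a script. Its argument "commands" is a list of rows, each an object of numbers: "tx", "ty", "tz": the shift along the tool's x, y, z each as a share of 25 cm, from -1 to 1; "twist": the turn about the tool's z as a share of 180 degrees, from -1 to 1. A call has exactly 8 rows; each row is the pose to reach, as a shift and turn from the pose commanded when the call began, along the tool's axes at that moment, turning the shorter way round; what a row does not reach only later rows make up. A row lasts 1/12 s, in which the tool goes at most 41.7 mm and 7.16 degrees, less where a joint would pass 70% of its speed; a pose out of reach is approached as far as the arm can. A call with a number of a shift or a turn outside -1 to 1 is refused whole. A call with a gripper value outside its range is refused whole. "claw" is the opening, from 0 (shut) to 1 (fully open), set as the call begins (left out, the last holds). The fingers move at their own pace and stop on an object; "grip_force" is the grip in N (left out, the last holds). Time passes only in rows, so rows that repeat a pose let the fingers close, or fill a call up. It gives the time, the measured TCP pose, the force, the opening and the grip force at its end, in the units of the state.
- get_state(): the state, without advancing time (a new reading comes with each control period).
- grab_frame(name): name is "scene" or "top" or "wrist"; returns the picture (420x560x3 uint8, red, green, blue); there is no depth.
- calibration(name): a dict with "camera_matrix" (3x3 intrinsics, pixels), "k1" (the pictures are not rectified: a ray, as slopes to the right and down, at radius r is drawn at 1 + k1 r^2 times it, then the intrinsics apply), "extrinsics" (4x4, takes a point from camera to world coordinates). Camera axes: x right, y down, z forward; pixel columns grow to the right and rows downward; lengths in m; the calibration is good to about 2 mm. A picture is of the moment at which its call begins: read the wrist's pose just before it. calibration takes no time and is no camera call; for the wrist camera it gives the pose at the moment of the call.
- job_done(): hands the job in; it is judged then, once.
Trained networks look in the newest picture that a camera, given by its name, has taken for a name from the list of things; names that differ only in an ending like _2 or _b are one class to them, and where a whole thing is asked for, a point or a joint stands for the part that bears it (a point fixed in the world has none). Each returns a list of dicts, best first, with "score" (0 to 1); they miss things now and then, are a little off and sometimes report something else, mostly with a low value. They report only what shows in the picture. A call takes as long as a camera call. They do not tell look-alikes from the thing itself.
- boxes_of(query, camera): "rect" ([left, top, right, bottom] in pixels, round what is visible of it).
- regions_of(query, camera): "region" (420x560 bool, what is visible of it) and "rect" ([left, top, right, bottom] in pixels, round what is visible of it).
- spot_point(query, camera): "uv" ([column, row] in pixels: a listed point, or the origin of a listed thing).
The state is a dict: "t": time; "q": joint angles; "qd": joint speeds; "joint_efforts": joint torques, N m; "eef_pos": TCP position; "ee_rot": TCP orientation; "force": force on the tool from outside, world axes, zero at the start; "moment": the same for the moment, N m; "width": finger opening in m; "gripper_force": force on a finger pad.
Only numpy, scipy, OpenCV 4.12 (cv2) and the standard library are available. Lean on these libraries where they do the work, as an engineer would, in place of code of your own. Each camera call takes 0.05 s, during which the arm holds its last target. There are 200 camera calls.

### The job

Set the larger of the two hand-wheel valves on the bench: take it by its black crank handle, close it clockwise right down to its stop, then back it off exactly two full turns. Finish still gripping the handle there, holding the wheel still; do not turn the smaller valve or push the other things on the bench about.

Things in the scene. Friction and masses are not known exactly. Their poses are not given: they have to be found in the camera images.
- big_axis (a point): Centre of the larger hand wheel, on its vertical axis at the mid-height of its rim, 115 mm above the bench. The valve is fixed to the bench: steel foot 110 x 80 mm, brass body, copper pipe stubs reaching 63 mm to either side and up to 37 mm high. The metal wheel has a round rim 12 mm thick on a circle of 55 mm radius, 3 spokes, and a hub whose nut stands 13 mm above this point.
- big_handle: Black crank handle of the larger valve: an upright round grip, 22 mm across and 52 mm tall, that stands on the wheel's rim 55 mm from the wheel's axis and spins freely on its own pin, so that it can be held and carried round in a circle without turning the hand. Origin: the centre of its underside, 125 mm above the bench (4 mm above the rim); its top is at 177 mm.
- big_wheel (a joint): Turn of the larger wheel, rad: 0 = closed against its hard stop, growing as it opens, anticlockwise seen from above (clockwise closes); 6.283 per turn; it opens to about 3.5 turns. It starts between 0.35 and 0.95 turn open. Dry friction of about 0.15 N m (some 3 N at the handle); it stays where it is left.
- small_axis (a point): Centre of the smaller hand wheel, a valve of the same make and materials to be left alone: rim circle of 34 mm radius, 85 mm above the bench, fixed to the bench.
- small_handle: Crank handle of the smaller valve, 14 mm across and 26 mm tall, on its rim; origin at the centre of its underside, 95 mm above the bench.
- spring: Bystander: coil spring, 62 mm across, 110 mm tall, standing. Origin at the underside of it.
- damper: Bystander: shock absorber lying flat, 300 mm long, 44 mm thick. Origin at the underside of it.
- spanner: Bystander: steel spanner, 200 mm long, lying. Origin at the middle of it.
- spanner2: Bystander: steel spanner, 240 mm long, lying. Origin at the middle of it.
- bushing: Bystander: thick steel ring, 56 mm across, 30 mm high. Origin at the underside of it.
- piston: Bystander: aluminium damper piston, 48 mm across, 40 mm high. Origin at the underside of it.
- oil_jar: Bystander: amber glass jar with black cap, 60 mm across, 120 mm tall. Origin at the underside of it.
Things that resemble listed ones, but are neither listed nor needed, are in the scene too. Leave any green or pink look-alike of the part that bears big_axis alone.

How it is judged:
By the outcome, as a careful person would: the job done as asked, in the order asked, and still so for the second after the job is handed in, while the arm keeps its last pose, push and grip.
It also fails if it takes over 72 s, if anything falls off the work surface, if the arm or the gripper's body presses on something with over 40 N, if the wrist force passes 120 N, or if a joint passes its speed limit or range.

## Working session

There is one attempt and no reset: what is moved stays moved. The work goes in short steps, Python scripts to look and compute and a tool call to move; the robot and the scene stay as the last step left them, time stands still between calls to the robot, and variables do not carry over. Pictures are saved under pics/ and viewed, at most 10 in all, crops included, and the job is handed in when it is done.

Besides the shell and the picture viewer there is one more tool, called by a JSON object that holds its "api" and its "payload". arm_command: Moves the arm, as the interface text tells. Shift numbers are shares of 25 cm and turn numbers shares of 180 degrees, none past 1 either way. Its arguments: {"type":"object","properties":{"commands":{"type":"array"},"claw":{"type":"number"},"grip_force":{"type":"number"}},"required":["commands"]}

```bash
mkdir -p pics; cat > h.py <<'E'
import numpy as np, cv2
from station import *
def ray(cam,uv,c=None):
    c=c or calibration(cam);K=np.array(c["camera_matrix"]);E=np.array(c["extrinsics"])
    d=np.array([(uv[0]-K[0,2])/K[0,0],(uv[1]-K[1,2])/K[1,1]]);s=d.copy()
    for _ in range(20): s=d/(1+c["k1"]*(s@s))
    return E[:3,3],E[:3,:3]@np.array([s[0],s[1],1])
def at_z(cam,uv,z,c=None):
    o,d=ray(cam,uv,c);return o+d*(z-o[2])/d[2]
def proj(cam,p,c=None):
    c=c or calibration(cam);K=np.array(c["camera_matrix"]);E=np.array(c["extrinsics"])
    q=E[:3,:3].T@(np.array(p)-E[:3,3]);s=q[:2]/q[2];s=s*(1+c["k1"]*(s@s))
    return K[0,0]*s[0]+K[0,2],K[1,1]*s[1]+K[1,2]
def save(n,im): cv2.imwrite("pics/"+n,im[:,:,::-1])
E
python3 - <<'E'
from h import *
s=get_state();print({k:np.round(v,3) for k,v in s.items()})
a=grab_frame("scene");b=grab_frame("top")
save("s0.png",a);save("t0.png",b)
for cam in("scene","top"):
    for n,z in(("big_axis",.115),("big_handle",.125),("small_axis",.085),("small_handle",.095)):
        for r in spot_point(n,cam)[:4]: print(cam,n,round(r["score"],2),np.round(r["uv"]),np.round(at_z(cam,r["uv"],z),3))
E
```

```text
{'t': np.float64(0.0), 'q': array([-0.993,  0.359,  0.011, -0.   , -1.224, -0.288]), 'qd': array([ 0.001, -0.   , -0.002, -0.003, -0.001,  0.   ]), 'joint_efforts': array([ 0.0000e+00, -5.8272e+01,  2.9306e+01,  6.9970e+00,  7.0000e-03,
       -0.0000e+00]), 'eef_pos': array([ 0.193, -0.646,  0.244]), 'ee_rot': array([ 3.14 , -0.   , -2.852]), 'force': array([-1.072, -0.513, -0.194]), 'moment': array([-0.047, -0.   ,  0.021]), 'gripper_force': np.float64(0.0), 'width': np.float64(0.088)}
scene big_axis 0.97 [388. 169.] [0.466 0.309 0.115]
scene big_axis 0.89 [335. 189.] [0.522 0.14  0.115]
scene big_axis 0.8 [333. 150.] [0.363 0.168 0.115]
scene big_axis 0.79 [270. 153.] [ 0.346 -0.024  0.115]
scene big_handle 0.69 [326. 177.] [0.48  0.123 0.125]
scene big_handle 0.59 [348. 153.] [0.393 0.205 0.125]
scene big_handle 0.42 [412. 166.] [0.476 0.375 0.125]
scene big_handle 0.4 [279. 160.] [ 0.393 -0.001  0.125]
scene small_axis 0.91 [195. 210.] [ 0.516 -0.255  0.085]
scene small_handle 0.51 [187. 215.] [ 0.537 -0.275  0.095]
top big_axis 0.92 [172. 176.] [0.644 0.306 0.115]
top big_axis 0.91 [172. 237.] [0.471 0.303 0.115]
top big_axis 0.9 [286. 279.] [ 0.357 -0.016  0.115]
top big_axis 0.89 [232. 219.] [0.523 0.134 0.115]
top big_handle 0.67 [150. 231.] [0.489 0.363 0.125]
top big_handle 0.53 [157. 166.] [0.671 0.348 0.125]
top big_handle 0.51 [276. 266.] [0.392 0.011 0.125]
top big_handle 0.47 [238. 237.] [0.474 0.119 0.125]
top small_axis 0.69 [364. 225.] [ 0.51  -0.24   0.085]
top small_handle 0.45 [380. 216.] [ 0.533 -0.281  0.095]
```

View pics/s0.png

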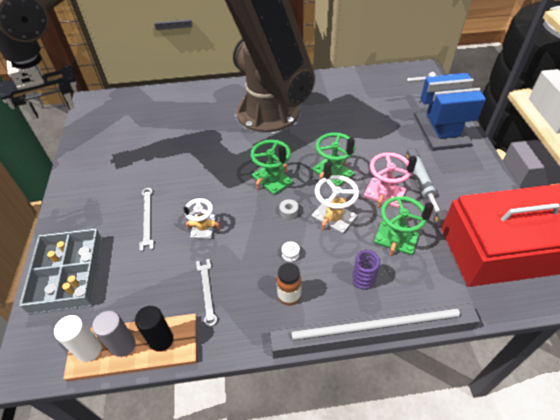

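View pics/t0.png

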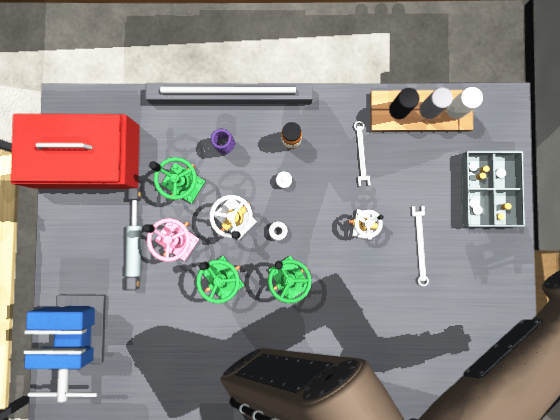

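The scene shows five larger-type wheels. At scene pixels they are green (270,153), green (333,150), pink (390,167), green (403,215) and bare metal (336,190), plus a small metal one at (200,212). The bare metal wheel at scene (336,190) and top (232,217) fits: it is metal, not green or pink, and larger than the other metal one. I'll confirm that in a crop and triangulate.

```bash
python3 - <<'E'
from h import *
a=grab_frame("scene");b=grab_frame("top")
A=cv2.resize(a[125:245,265:425],(640,480),interpolation=cv2.INTER_CUBIC)
B=cv2.resize(b[180:270,185:285],(533,480),interpolation=cv2.INTER_CUBIC)
B=cv2.resize(b[180:260,190:280],(540,480),interpolation=cv2.INTER_CUBIC)
im=np.hstack([A[:, 140:400],B]);save("c1.png",im)
g={}
for n,p in(("big_axis",(.522,.137,.115)),("big_handle",(.476,.121,.125))):
    R=[]
    for cam in("scene","top"):
        e=proj(cam,p)
        r=min(spot_point(n,cam),key=lambda r:np.hypot(*(np.array(r["uv"])-e)))
        R.append(ray(cam,r["uv"]));print(n,cam,r["uv"],at_z(cam,r["uv"],p[2]))
    M=0;v=0
    for o,d in R:
        d=d/np.linalg.norm(d);P=np.eye(3)-np.outer(d,d);M=M+P;v=v+P@o
    print(n,np.linalg.solve(M,v))
E
```

```text
big_axis scene [336.5, 191.0] [0.52987082 0.14279    0.115     ]
big_axis top [233.9, 217.3] [0.5281066  0.13027135 0.115     ]
big_axis [0.529172   0.13653991 0.11465629]
big_handle scene [325.6, 176.3] [0.47857786 0.12127462 0.125     ]
big_handle top [236.5, 234.9] [0.47865354 0.12136732 0.125     ]
big_handle [0.47864567 0.12130949 0.12506942]
```

View pics/c1.png

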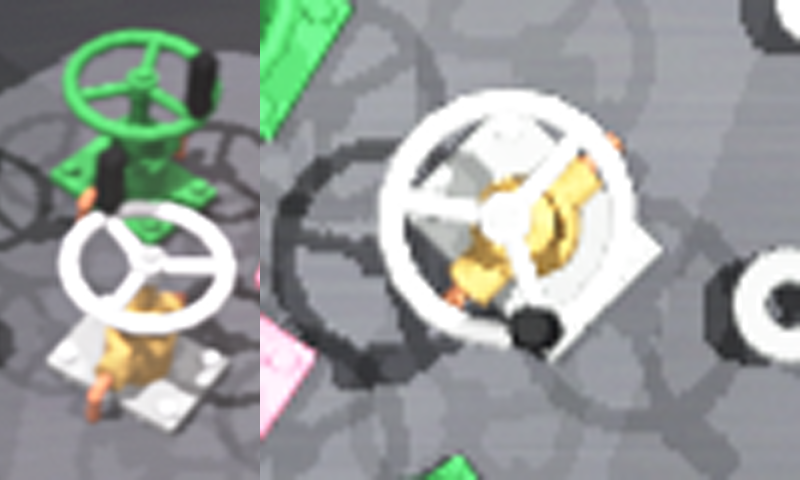

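The crop confirms it. The bare metal wheel's handle is at top pixel (236,235), on the -x side of the axis, and the wheel is much larger than the small metal valve. I'll move over it along an outward arc.

{"api": "arm_command", "payload": {"commands": [{"tx": -0.13, "ty": 0.06}, {"tx": -0.26, "ty": 0.12}, {"tx": -0.4, "ty": 0.18}, {"tx": -0.53, "ty": 0.25}, {"tx": -0.66, "ty": 0.31}, {"tx": -0.77, "ty": 0.36}, {"tx": -0.85, "ty": 0.4}, {"tx": -0.9, "ty": 0.42}], "claw": 0.55}}

```text
invalid input
```

{"api": "arm_command", "payload": {"commands": [{"tx": -0.1, "ty": 0.09}, {"tx": -0.2, "ty": 0.18}, {"tx": -0.3, "ty": 0.27}, {"tx": -0.4, "ty": 0.36}, {"tx": -0.5, "ty": 0.45}, {"tx": -0.58, "ty": 0.53}, {"tx": -0.65, "ty": 0.59}, {"tx": -0.69, "ty": 0.63}]}}

```text
invalid input
```

{"api": "arm_command", "payload": {"commands": [{"tx": -0.04, "ty": 0.12}, {"tx": -0.08, "ty": 0.24}, {"tx": -0.12, "ty": 0.36}, {"tx": -0.16, "ty": 0.48}, {"tx": -0.2, "ty": 0.6}, {"tx": -0.24, "ty": 0.7}, {"tx": -0.28, "ty": 0.8}, {"tx": -0.3, "ty": 0.87}]}}

```text
invalid input
```

```bash
python3 - <<'E'
from h import *
s=get_state();print(s["t"],s["eef_pos"],s["ee_rot"],s["force"],s["width"])
c=calibration("wrist");w=grab_frame("wrist");save("w1.png",w)
print(np.round(c["extrinsics"],3))
for n,z in(("big_axis",.115),("big_handle",.125)):
    for r in spot_point(n,"wrist"): print(n,r["score"],r["uv"],at_z("wrist",r["uv"],z,c))
E
```

```text
0.8 [ 0.19288132 -0.64685561  0.24539888] [-3.14151358e+00  8.39180600e-06 -2.85176407e+00] [-0.12890456 -0.62920264  0.27268073] 0.08748103256605048
[[-0.285  0.916  0.282  0.116]
 [ 0.959  0.273  0.083 -0.67 ]
 [-0.001  0.293 -0.956  0.385]
 [ 0.     0.     0.     1.   ]]
```

View pics/w1.png

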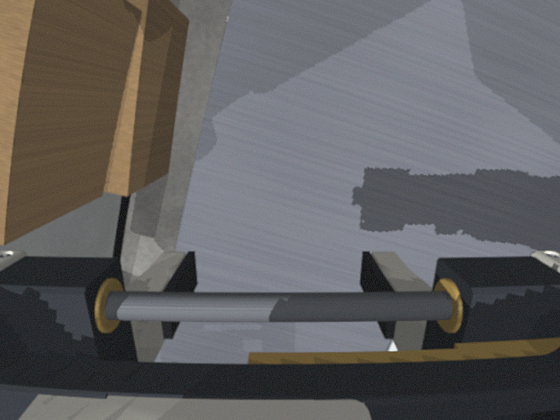

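The moves were refused, so this wrist picture only shows the empty bench at the start pose. I'll include all four keys in each row.

{"api": "arm_command", "payload": {"commands": [{"tx": -0.13, "ty": 0.06, "tz": 0, "twist": 0}, {"tx": -0.26, "ty": 0.12, "tz": 0, "twist": 0}, {"tx": -0.4, "ty": 0.18, "tz": 0, "twist": 0}, {"tx": -0.53, "ty": 0.25, "tz": 0, "twist": 0}, {"tx": -0.66, "ty": 0.31, "tz": 0, "twist": 0}, {"tx": -0.77, "ty": 0.36, "tz": 0, "twist": 0}, {"tx": -0.85, "ty": 0.4, "tz": 0, "twist": 0}, {"tx": -0.9, "ty": 0.42, "tz": 0, "twist": 0}], "claw": 0.55, "grip_force": 30}}

```text
t: 1.62
eef_pos: [0.3802, -0.4802, 0.2457]
ee_rot: [-3.141, 0.001, -2.85]
force: [0.5, -1.1, -1.3]
width: 0.0488
gripper_force: 0.0
```

{"api": "arm_command", "payload": {"commands": [{"tx": -0.1, "ty": 0.09, "tz": 0, "twist": 0}, {"tx": -0.2, "ty": 0.18, "tz": 0, "twist": 0}, {"tx": -0.3, "ty": 0.27, "tz": 0, "twist": 0}, {"tx": -0.4, "ty": 0.36, "tz": 0, "twist": 0}, {"tx": -0.5, "ty": 0.45, "tz": 0, "twist": 0}, {"tx": -0.58, "ty": 0.53, "tz": 0, "twist": 0}, {"tx": -0.65, "ty": 0.59, "tz": 0, "twist": 0}, {"tx": -0.69, "ty": 0.63, "tz": 0, "twist": 0}]}}

```text
t: 2.28
eef_pos: [0.4999, -0.2802, 0.2455]
ee_rot: [-3.141, 0.0, -2.851]
force: [0.6, 0.1, 0.1]
width: 0.0484
gripper_force: 0.0
```

{"api": "arm_command", "payload": {"commands": [{"tx": -0.04, "ty": 0.12, "tz": 0, "twist": 0}, {"tx": -0.08, "ty": 0.24, "tz": 0, "twist": 0}, {"tx": -0.12, "ty": 0.36, "tz": 0, "twist": 0}, {"tx": -0.16, "ty": 0.48, "tz": 0, "twist": 0}, {"tx": -0.2, "ty": 0.6, "tz": 0, "twist": 0}, {"tx": -0.24, "ty": 0.7, "tz": 0, "twist": 0}, {"tx": -0.28, "ty": 0.8, "tz": 0, "twist": 0}, {"tx": -0.3, "ty": 0.87, "tz": 0, "twist": 0}]}}

```text
t: 2.95
eef_pos: [0.5088, -0.0503, 0.2456]
ee_rot: [-3.141, 0.001, -2.851]
force: [1.1, 0.2, 0.1]
width: 0.0481
gripper_force: 0.0
```

{"api": "arm_command", "payload": {"commands": [{"tx": 0.05, "ty": 0.1, "tz": 0, "twist": 0}, {"tx": 0.1, "ty": 0.2, "tz": 0, "twist": 0}, {"tx": 0.13, "ty": 0.3, "tz": 0, "twist": 0}, {"tx": 0.16, "ty": 0.4, "tz": 0, "twist": 0}, {"tx": 0.18, "ty": 0.5, "tz": 0, "twist": 0}, {"tx": 0.19, "ty": 0.6, "tz": 0, "twist": 0}, {"tx": 0.2, "ty": 0.67, "tz": 0, "twist": 0}, {"tx": 0.2, "ty": 0.7, "tz": 0, "twist": 0}]}}

```text
t: 3.62
eef_pos: [0.41, 0.1027, 0.2457]
ee_rot: [3.141, 0.001, -2.851]
force: [0.3, 0.2, -0.5]
width: 0.048
gripper_force: 0.0
```

```bash
python3 - <<'E'
from h import *
s=get_state();print(s["t"],s["eef_pos"],s["ee_rot"],s["force"],s["width"],s["q"])
c=calibration("wrist");w=grab_frame("wrist");save("w2.png",w)
for n,z in(("big_axis",.115),("big_handle",.125)):
    for r in spot_point(n,"wrist"): print(n,r["score"],r["uv"],at_z("wrist",r["uv"],z,c))
np.save("c2.npy",c,allow_pickle=True)
E
```

```text
3.6167 [0.40996176 0.10269739 0.24574761] [ 3.14105152e+00  9.58079171e-04 -2.85076535e+00] [ 0.32270888  0.20525443 -0.49464165] 0.04798690657931725 [ 7.16414920e-01 -7.47981622e-02 -5.05865144e-01 -1.07163013e-04
 -1.13863332e+00 -1.99633885e+00]
big_axis 0.88 [146.9, 97.3] [ 0.35144141 -0.02415385  0.115     ]
big_axis 0.73 [384.0, 165.0] [0.34850822 0.17551807 0.115     ]
big_axis 0.57 [280.4, 331.5] [0.52972561 0.14002081 0.115     ]
big_handle 0.88 [165.9, 166.8] [0.39933347 0.00471849 0.125     ]
big_handle 0.76 [274.5, 289.2] [0.48033638 0.11957075 0.125     ]
big_handle 0.76 [401.8, 232.2] [0.39702185 0.2083673  0.125     ]
```

View pics/w2.png

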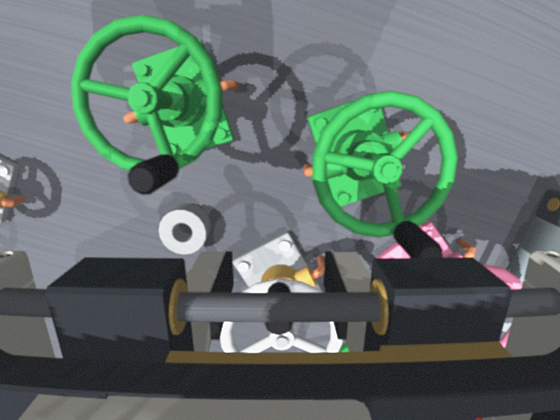

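The green look-alikes sit at (145,98) and (388,168). The target's handle, at (280,292), shows between the fingers. I'll refine the axis by fitting the rim in the saved views.

```bash
python3 - <<'E'
from h import *
from scipy.optimize import minimize
t=np.linspace(0,2*np.pi,180,endpoint=False)
C={k:calibration(k) for k in("scene","top")};C["wrist"]=np.load("c2.npy",allow_pickle=True).item()
def ring(im,cam,c,r,z=.115):
    P=np.array([proj(cam,(c[0]+r*np.cos(a),c[1]+r*np.sin(a),z),C[cam]) for a in t],np.float32)
    return cv2.remap(im,P[:,0].reshape(-1,1),P[:,1].reshape(-1,1),cv2.INTER_LINEAR).ravel()
I={}
for k,f in(("scene","s0"),("top","t0")):
    I[k]=cv2.imread(f"pics/{f}.png").min(2).astype(np.float32)
for ks in(["scene"],["top"],["scene","top"]):
    def f(c): return -sum(ring(I[k],k,c,.055).mean()-.5*ring(I[k],k,c,.047).mean()-.5*ring(I[k],k,c,.063).mean() for k in ks)
    r=minimize(f,[.5285,.137],method="Nelder-Mead",options=dict(initial_simplex=[[.52,.13],[.535,.135],[.525,.145]]))
    print(ks,r.x,r.fun)
E
```

```text
['scene'] [0.5251942  0.14433301] -68.2338638305664
['top'] [0.5317592 0.1387187] -79.52193450927734
['scene', 'top'] [0.53177339 0.13907222] -142.98040771484375
```

{"api": "arm_command", "payload": {"commands": [{"tx": -0.1, "ty": 0, "tz": 0, "twist": 0}, {"tx": -0.2, "ty": -0.01, "tz": 0, "twist": 0}, {"tx": -0.285, "ty": -0.01, "tz": 0, "twist": 0}, {"tx": -0.285, "ty": -0.01, "tz": 0, "twist": 0}, {"tx": -0.285, "ty": -0.01, "tz": 0.09, "twist": 0}, {"tx": -0.285, "ty": -0.01, "tz": 0.18, "twist": 0}, {"tx": -0.285, "ty": -0.01, "tz": 0.2, "twist": 0}, {"tx": -0.285, "ty": -0.01, "tz": 0.2, "twist": 0}]}}

```text
t: 4.43
eef_pos: [0.4787, 0.118, 0.1938]
ee_rot: [-3.14, -0.004, -2.853]
force: [-0.8, -0.1, 1.1]
width: 0.0481
gripper_force: 0.0
```

```bash
python3 - <<'E'
from h import *
s=get_state();print(s["t"],s["eef_pos"],s["ee_rot"],s["force"],s["width"])
c=calibration("wrist");w=grab_frame("wrist");save("w3.png",w)
for n,z in(("big_axis",.115),("big_handle",.125)):
    for r in spot_point(n,"wrist"): print(n,r["score"],r["uv"],at_z("wrist",r["uv"],z,c))
E
```

```text
4.4333 [0.4787445  0.11796554 0.19384106] [-3.14025941 -0.00386892 -2.85308652] [-0.84732096 -0.09667527  1.14028585] 0.04810461548953185
big_axis 0.95 [425.5, 69.9] [0.34947949 0.1760925  0.115     ]
big_axis 0.82 [285.2, 298.7] [0.53054333 0.13807855 0.115     ]
big_axis 0.62 [525.9, 281.8] [0.46561807 0.31639656 0.115     ]
big_axis 0.39 [173.9, 178.4] [0.46329028 0.03856721 0.115     ]
big_handle 0.79 [451.0, 154.4] [0.39418844 0.20841354 0.125     ]
big_handle 0.74 [284.0, 234.6] [0.47733565 0.12090889 0.125     ]
big_handle 0.68 [137.0, 65.0] [0.39860415 0.00485693 0.125     ]
```

View pics/w3.png

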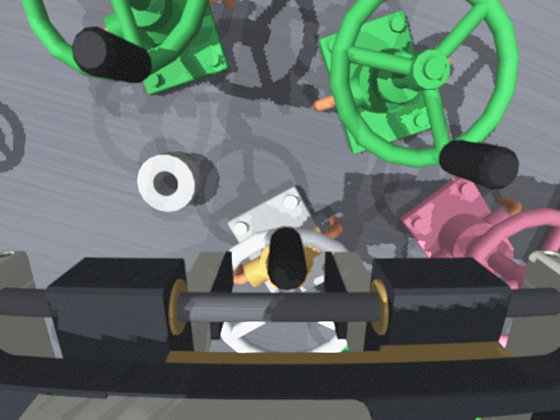

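The handle at (287,255) is centred between the pads. I'll descend, then close.

{"api": "arm_command", "payload": {"commands": [{"tx": 0, "ty": 0.01, "tz": 0.04, "twist": 0}, {"tx": 0, "ty": 0.01, "tz": 0.08, "twist": 0}, {"tx": 0, "ty": 0.01, "tz": 0.12, "twist": 0}, {"tx": 0, "ty": 0.01, "tz": 0.15, "twist": 0}, {"tx": 0, "ty": 0.01, "tz": 0.155, "twist": 0}, {"tx": 0, "ty": 0.01, "tz": 0.155, "twist": 0}, {"tx": 0, "ty": 0.01, "tz": 0.155, "twist": 0}, {"tx": 0, "ty": 0.01, "tz": 0.155, "twist": 0}]}}

```text
t: 5.25
eef_pos: [0.4791, 0.1221, 0.1569]
ee_rot: [3.142, 0.001, -2.852]
force: [-0.5, 0.0, 0.8]
width: 0.0483
gripper_force: 0.0
```

{"api": "arm_command", "payload": {"commands": [{"tx": 0, "ty": 0, "tz": 0, "twist": 0}, {"tx": 0, "ty": 0, "tz": 0, "twist": 0}, {"tx": 0, "ty": 0, "tz": 0, "twist": 0}, {"tx": 0, "ty": 0, "tz": 0, "twist": 0}, {"tx": 0, "ty": 0, "tz": 0, "twist": 0}, {"tx": 0, "ty": 0, "tz": 0, "twist": 0}, {"tx": 0, "ty": 0, "tz": 0, "twist": 0}, {"tx": 0, "ty": 0, "tz": 0, "twist": 0}], "claw": 0, "grip_force": 35}}

```text
t: 5.92
eef_pos: [0.4789, 0.1221, 0.1567]
ee_rot: [3.141, 0.0, -2.852]
force: [-1.0, 0.4, 1.5]
width: 0.0211
gripper_force: 35.0
```

```bash
cat > plan.py <<'E'
# rows for going from angle a0 (deg) by da (deg) about centre c, tool yaw; start = commanded pose
import sys,json,numpy as np
def rows(cx,cy,px,py,yaw,angs,r=.055,z=0):
    x=np.array([np.cos(yaw),np.sin(yaw)]);y=np.array([np.sin(yaw),-np.cos(yaw)])
    for a in angs:
        p=np.array([cx+r*np.cos(np.radians(a)),cy+r*np.sin(np.radians(a))])-[px,py]
        print(round(a,1),"tx %.3f ty %.3f"%(p@x/.25,p@y/.25))
E
python3 - <<'E'
from h import *
s=get_state();print(s["t"],s["eef_pos"],s["ee_rot"],s["force"],s["moment"],s["width"])
from plan import rows
p=s["eef_pos"];c=(.5305,.1385)
a0=np.degrees(np.arctan2(p[1]-c[1],p[0]-c[0]))%360;print(a0,np.hypot(p[1]-c[1],p[0]-c[0]))
rows(*c,p[0],p[1],s["ee_rot"][2],a0-np.array([3,7,12,17,22,26,29,30]))
E
```

```text
5.9167 [0.47891624 0.12206923 0.15674192] [ 3.14142642e+00  2.79203443e-04 -2.85173687e+00] [-0.97495821  0.35884509  1.53438262] [0.39524804 0.36934865 0.0874309 ] 0.021053572777543054
197.66803737226098 0.054137363995967275
194.7 tx 0.003 ty 0.011
190.7 tx 0.002 ty 0.027
185.7 tx -0.001 ty 0.046
180.7 tx -0.005 ty 0.064
175.7 tx -0.011 ty 0.083
171.7 tx -0.017 ty 0.097
168.7 tx -0.022 ty 0.107
167.7 tx -0.024 ty 0.110
```

{"api": "arm_command", "payload": {"commands": [{"tx": 0.003, "ty": 0.011, "tz": 0, "twist": 0}, {"tx": 0.002, "ty": 0.027, "tz": 0, "twist": 0}, {"tx": -0.001, "ty": 0.046, "tz": 0, "twist": 0}, {"tx": -0.005, "ty": 0.064, "tz": 0, "twist": 0}, {"tx": -0.011, "ty": 0.083, "tz": 0, "twist": 0}, {"tx": -0.017, "ty": 0.097, "tz": 0, "twist": 0}, {"tx": -0.022, "ty": 0.107, "tz": 0, "twist": 0}, {"tx": -0.024, "ty": 0.11, "tz": 0, "twist": 0}]}}

```text
t: 6.58
eef_pos: [0.4763, 0.1504, 0.1567]
ee_rot: [-3.142, -0.001, -2.851]
force: [-1.7, -1.3, 6.2]
width: 0.0212
gripper_force: 35.0
```

```bash
cat > nx.py <<'E'
import sys
from h import *
from plan import rows
# usage: nx.py commanded_angle delta [cx cy]
s=get_state();p=s["eef_pos"];c=np.array([float(v) for v in sys.argv[3:5]]) if len(sys.argv)>3 else np.array([.5305,.1385])
a=np.arctan2(p[1]-c[1],p[0]-c[0]);u=np.array([np.cos(a),np.sin(a)]);F=s["force"][:2]
print("t %.2f ang %.2f r %.4f Fr %.1f Ft %.1f Fz %.1f w %.4f yaw %.3f"%(s["t"],np.degrees(a)%360,np.hypot(*(p[:2]-c)),F@u,F@[-u[1],u[0]],s["force"][2],s["width"],s["ee_rot"][2]),p)
a0=float(sys.argv[1]);d=float(sys.argv[2]);q=c+.055*np.array([np.cos(np.radians(a0)),np.sin(np.radians(a0))])
rows(*c,*q,-2.852,a0+d*np.array([.06,.2,.36,.52,.68,.83,.95,1]))
E
python3 nx.py 167.7 -80
```

```text
t 6.58 ang 167.62 r 0.0555 Fr 1.4 Ft 1.6 Fz 6.2 w 0.0212 yaw -2.851 [0.47632591 0.15039536 0.15668074]
162.9 tx -0.010 ty 0.016
151.7 tx -0.037 ty 0.049
138.9 tx -0.075 ty 0.080
126.1 tx -0.119 ty 0.101
113.3 tx -0.167 ty 0.112
101.3 tx -0.213 ty 0.113
91.7 tx -0.249 ty 0.106
87.7 tx -0.264 ty 0.102
```

{"api": "arm_command", "payload": {"commands": [{"tx": -0.01, "ty": 0.016, "tz": 0, "twist": 0}, {"tx": -0.037, "ty": 0.049, "tz": 0, "twist": 0}, {"tx": -0.075, "ty": 0.08, "tz": 0, "twist": 0}, {"tx": -0.119, "ty": 0.101, "tz": 0, "twist": 0}, {"tx": -0.167, "ty": 0.112, "tz": 0, "twist": 0}, {"tx": -0.213, "ty": 0.113, "tz": 0, "twist": 0}, {"tx": -0.249, "ty": 0.106, "tz": 0, "twist": 0}, {"tx": -0.264, "ty": 0.102, "tz": 0, "twist": 0}]}}

```text
t: 7.25
eef_pos: [0.5337, 0.1959, 0.1567]
ee_rot: [3.139, 0.002, -2.851]
force: [-2.0, 5.3, 4.9]
width: 0.0215
gripper_force: 35.0
```

```bash
python3 nx.py 87.7 -32
```

```text
t 7.25 ang 86.81 r 0.0575 Fr 5.2 Ft 2.3 Fz 4.9 w 0.0215 yaw -2.851 [0.53369888 0.19587077 0.156742  ]
85.8 tx -0.007 ty -0.003
81.3 tx -0.023 ty -0.009
76.2 tx -0.040 ty -0.018
71.1 tx -0.057 ty -0.029
65.9 tx -0.072 ty -0.041
61.1 tx -0.086 ty -0.054
57.3 tx -0.096 ty -0.065
55.7 tx -0.099 ty -0.069
```

```bash
cat > nx.py <<'E'
import sys
from h import *
from plan import rows
# usage: nx.py cmdx cmdy cmd_angle delta r
s=get_state();p=s["eef_pos"];c=np.array([.5305,.1410])
a=np.arctan2(p[1]-c[1],p[0]-c[0]);u=np.array([np.cos(a),np.sin(a)]);F=s["force"][:2]
print("t %.2f ang %.2f r %.4f Fr %.1f Ft %.1f Fz %.1f w %.4f yaw %.3f"%(s["t"],np.degrees(a)%360,np.hypot(*(p[:2]-c)),F@u,F@[-u[1],u[0]],s["force"][2],s["width"],s["ee_rot"][2]),p)
qx,qy,a0,d=map(float,sys.argv[1:5])
A=a0+d*np.array([.06,.2,.36,.52,.68,.83,.95,1]);rows(*c,qx,qy,-2.852,A)
print("next",c+.055*np.array([np.cos(np.radians(A[-1])),np.sin(np.radians(A[-1]))]))
E
python3 nx.py .5327 .1935 87 -40
```

```text
t 7.25 ang 86.66 r 0.0550 Fr 5.2 Ft 2.3 Fz 4.9 w 0.0215 yaw -2.851 [0.53369888 0.19587077 0.156742  ]
84.6 tx -0.014 ty 0.005
79.0 tx -0.033 ty -0.004
72.6 tx -0.055 ty -0.016
66.2 tx -0.074 ty -0.031
59.8 tx -0.092 ty -0.048
53.8 tx -0.107 ty -0.066
49.0 tx -0.117 ty -0.081
47.0 tx -0.121 ty -0.087
next [0.56800991 0.18122445]
```

```bash
cat > tab.py <<'E'
import sys
import numpy as np
# tab.py qx qy a0 step ncalls : compact rows per call
c=np.array([.5305,.1410]);yaw=-2.852
x=np.array([np.cos(yaw),np.sin(yaw)]);y=np.array([np.sin(yaw),-np.cos(yaw)])
qx,qy,a,st,n=map(float,sys.argv[1:6]);q=np.array([qx,qy])
for k in range(int(n)):
    o=[]
    for i in range(8):
        a+=st;p=c+.055*np.array([np.cos(np.radians(a)),np.sin(np.radians(a))])
        o.append("%.3f,%.3f"%((p-q)@x/.25,(p-q)@y/.25))
    q=p;print(round(a%360,1),q.round(4)," ".join(o))
E
python3 tab.py .5327 .1935 87 -3 10
```

```text
63.0 [0.5555 0.19  ] -0.016,0.004 -0.027,-0.000 -0.037,-0.006 -0.047,-0.011 -0.057,-0.018 -0.066,-0.024 -0.075,-0.032 -0.083,-0.039
39.0 [0.5732 0.1756] -0.008,-0.008 -0.016,-0.017 -0.023,-0.026 -0.030,-0.035 -0.036,-0.045 -0.042,-0.055 -0.047,-0.065 -0.052,-0.075
15.0 [0.5836 0.1552] -0.004,-0.011 -0.008,-0.022 -0.011,-0.033 -0.013,-0.044 -0.015,-0.055 -0.016,-0.067 -0.017,-0.078 -0.017,-0.090
351.0 [0.5848 0.1324] 0.001,-0.012 0.002,-0.023 0.004,-0.034 0.006,-0.046 0.009,-0.057 0.013,-0.068 0.017,-0.078 0.021,-0.089
327.0 [0.5766 0.111 ] 0.005,-0.010 0.011,-0.020 0.017,-0.030 0.024,-0.039 0.031,-0.048 0.039,-0.057 0.047,-0.065 0.056,-0.072
303.0 [0.5605 0.0949] 0.009,-0.007 0.018,-0.014 0.028,-0.020 0.038,-0.026 0.048,-0.031 0.059,-0.036 0.070,-0.040 0.080,-0.044
279.0 [0.5391 0.0867] 0.011,-0.003 0.022,-0.005 0.034,-0.007 0.045,-0.008 0.057,-0.009 0.068,-0.009 0.080,-0.008 0.091,-0.007
255.0 [0.5163 0.0879] 0.011,0.002 0.023,0.004 0.034,0.007 0.045,0.011 0.055,0.015 0.066,0.020 0.076,0.025 0.086,0.031
231.0 [0.4959 0.0983] 0.010,0.006 0.019,0.013 0.028,0.020 0.036,0.028 0.045,0.036 0.052,0.045 0.060,0.054 0.066,0.063
207.0 [0.4815 0.116 ] 0.006,0.010 0.012,0.020 0.017,0.030 0.022,0.040 0.026,0.051 0.030,0.062 0.032,0.073 0.035,0.085
```

{"api": "arm_command", "payload": {"commands": [{"tx": -0.016, "ty": 0.004, "tz": 0, "twist": 0}, {"tx": -0.027, "ty": 0, "tz": 0, "twist": 0}, {"tx": -0.037, "ty": -0.006, "tz": 0, "twist": 0}, {"tx": -0.047, "ty": -0.011, "tz": 0, "twist": 0}, {"tx": -0.057, "ty": -0.018, "tz": 0, "twist": 0}, {"tx": -0.066, "ty": -0.024, "tz": 0, "twist": 0}, {"tx": -0.075, "ty": -0.032, "tz": 0, "twist": 0}, {"tx": -0.083, "ty": -0.039, "tz": 0, "twist": 0}]}}

```text
t: 7.92
eef_pos: [0.555, 0.1904, 0.1567]
ee_rot: [3.141, -0.0, -2.852]
force: [-3.4, 0.3, 5.4]
width: 0.0209
gripper_force: 35.0
```

{"api": "arm_command", "payload": {"commands": [{"tx": -0.008, "ty": -0.008, "tz": 0, "twist": 0}, {"tx": -0.016, "ty": -0.017, "tz": 0, "twist": 0}, {"tx": -0.023, "ty": -0.026, "tz": 0, "twist": 0}, {"tx": -0.03, "ty": -0.035, "tz": 0, "twist": 0}, {"tx": -0.036, "ty": -0.045, "tz": 0, "twist": 0}, {"tx": -0.042, "ty": -0.055, "tz": 0, "twist": 0}, {"tx": -0.047, "ty": -0.065, "tz": 0, "twist": 0}, {"tx": -0.052, "ty": -0.075, "tz": 0, "twist": 0}]}}

```text
t: 8.58
eef_pos: [0.5701, 0.1794, 0.1565]
ee_rot: [3.134, -0.002, -2.852]
force: [-31.9, 31.2, 20.3]
width: 0.0213
gripper_force: 35.1
```

The stop is hit at about 44°, pressing with 44 N. I'll ease off to a light push to read the stop angle.

```bash
python3 tab.py .5732 .1756 39 0.5 1
```

```text
43.0 [0.5707 0.1785] 0.001,0.002 0.001,0.004 0.002,0.005 0.003,0.007 0.004,0.009 0.004,0.011 0.005,0.012 0.006,0.014
```

{"api": "arm_command", "payload": {"commands": [{"tx": 0.005, "ty": 0.005, "tz": 0, "twist": 0}, {"tx": 0.009, "ty": 0.011, "tz": 0, "twist": 0}, {"tx": 0.011, "ty": 0.013, "tz": 0, "twist": 0}, {"tx": 0.011, "ty": 0.013, "tz": 0, "twist": 0}, {"tx": 0.011, "ty": 0.013, "tz": 0, "twist": 0}, {"tx": 0.011, "ty": 0.013, "tz": 0, "twist": 0}, {"tx": 0.011, "ty": 0.013, "tz": 0, "twist": 0}, {"tx": 0.011, "ty": 0.013, "tz": 0, "twist": 0}]}}

```text
t: 9.25
eef_pos: [0.5693, 0.1801, 0.1567]
ee_rot: [3.139, 0.001, -2.851]
force: [-7.3, 8.9, 5.6]
width: 0.0212
gripper_force: 35.0
```

```bash
for i in 1 2 3; do python3 nx.py 0 0 0 0|head -1; python3 -c "
from station import grab_frame;grab_frame('top')"; done
```

```text
t 9.25 ang 45.15 r 0.0551 Fr 1.2 Ft 11.4 Fz 5.6 w 0.0212 yaw -2.851 [0.56934653 0.180054   0.15673141]
t 9.30 ang 45.17 r 0.0551 Fr 3.4 Ft 12.4 Fz 5.9 w 0.0211 yaw -2.851 [0.5693449  0.18007041 0.15672479]
t 9.35 ang 45.15 r 0.0551 Fr 1.7 Ft 11.9 Fz 6.5 w 0.0212 yaw -2.851 [0.56933636 0.18004687 0.15669792]
```

The stop reads 45.15° under 12 N, which is about 45.5° unloaded. Next is opening by 720° (10 x 72°).

```bash
python3 tab.py .5696 .1779 45.5 9 6
```

```text
117.5 [0.5051 0.1898] 0.018,0.038 0.042,0.064 0.069,0.085 0.099,0.102 0.131,0.115 0.165,0.122 0.199,0.123 0.234,0.119
189.5 [0.4763 0.1319] 0.033,-0.009 0.065,-0.023 0.094,-0.042 0.119,-0.066 0.141,-0.093 0.158,-0.123 0.170,-0.155 0.177,-0.189
261.5 [0.5224 0.0866] 0.002,-0.034 -0.002,-0.069 -0.011,-0.102 -0.026,-0.134 -0.045,-0.162 -0.068,-0.188 -0.095,-0.209 -0.125,-0.226
333.5 [0.5797 0.1165] -0.032,-0.012 -0.066,-0.019 -0.101,-0.021 -0.135,-0.017 -0.168,-0.008 -0.200,0.007 -0.228,0.026 -0.254,0.049
45.5 [0.5691 0.1802] -0.022,0.027 -0.039,0.057 -0.051,0.089 -0.058,0.123 -0.059,0.158 -0.055,0.192 -0.046,0.225 -0.032,0.257
117.5 [0.5051 0.1898] 0.019,0.029 0.042,0.054 0.069,0.076 0.099,0.093 0.132,0.105 0.165,0.112 0.200,0.114 0.234,0.110
```

{"api": "arm_command", "payload": {"commands": [{"tx": 0.018, "ty": 0.038, "tz": 0, "twist": 0}, {"tx": 0.042, "ty": 0.064, "tz": 0, "twist": 0}, {"tx": 0.069, "ty": 0.085, "tz": 0, "twist": 0}, {"tx": 0.099, "ty": 0.102, "tz": 0, "twist": 0}, {"tx": 0.131, "ty": 0.115, "tz": 0, "twist": 0}, {"tx": 0.165, "ty": 0.122, "tz": 0, "twist": 0}, {"tx": 0.199, "ty": 0.123, "tz": 0, "twist": 0}, {"tx": 0.234, "ty": 0.119, "tz": 0, "twist": 0}]}}

```text
t: 10.07
eef_pos: [0.5044, 0.1898, 0.1567]
ee_rot: [3.141, 0.001, -2.851]
force: [5.6, -2.9, 2.1]
width: 0.0212
gripper_force: 35.0
```

{"api": "arm_command", "payload": {"commands": [{"tx": 0.033, "ty": -0.009, "tz": 0, "twist": 0}, {"tx": 0.065, "ty": -0.023, "tz": 0, "twist": 0}, {"tx": 0.094, "ty": -0.042, "tz": 0, "twist": 0}, {"tx": 0.119, "ty": -0.066, "tz": 0, "twist": 0}, {"tx": 0.141, "ty": -0.093, "tz": 0, "twist": 0}, {"tx": 0.158, "ty": -0.123, "tz": 0, "twist": 0}, {"tx": 0.17, "ty": -0.155, "tz": 0, "twist": 0}, {"tx": 0.177, "ty": -0.189, "tz": 0, "twist": 0}]}}

```text
t: 10.73
eef_pos: [0.4761, 0.1323, 0.1567]
ee_rot: [3.14, 0.002, -2.852]
force: [5.7, 4.2, -1.3]
width: 0.0211
gripper_force: 35.0
```

```bash
python3 nx.py 0 0 0 0|head -1; python3 -c "
from station import get_state;print(get_state()['q'])"
```

```text
t 10.73 ang 189.04 r 0.0551 Fr -6.3 Ft -3.2 Fz -1.3 w 0.0211 yaw -2.852 [0.47606274 0.13233517 0.15674106]
[ 6.69001552e-01  1.40005329e-01 -5.03991486e-01 -1.23281616e-03
 -9.24112162e-01 -1.94919813e+00]
```

Tracking is clean, so I'll continue.

{"api": "arm_command", "payload": {"commands": [{"tx": 0.002, "ty": -0.034, "tz": 0, "twist": 0}, {"tx": -0.002, "ty": -0.069, "tz": 0, "twist": 0}, {"tx": -0.011, "ty": -0.102, "tz": 0, "twist": 0}, {"tx": -0.026, "ty": -0.134, "tz": 0, "twist": 0}, {"tx": -0.045, "ty": -0.162, "tz": 0, "twist": 0}, {"tx": -0.068, "ty": -0.188, "tz": 0, "twist": 0}, {"tx": -0.095, "ty": -0.209, "tz": 0, "twist": 0}, {"tx": -0.125, "ty": -0.226, "tz": 0, "twist": 0}]}}

```text
t: 11.4
eef_pos: [0.522, 0.0866, 0.1567]
ee_rot: [3.141, -0.0, -2.852]
force: [-3.4, 7.2, 6.8]
width: 0.0214
gripper_force: 35.0
```

{"api": "arm_command", "payload": {"commands": [{"tx": -0.032, "ty": -0.012, "tz": 0, "twist": 0}, {"tx": -0.066, "ty": -0.019, "tz": 0, "twist": 0}, {"tx": -0.101, "ty": -0.021, "tz": 0, "twist": 0}, {"tx": -0.135, "ty": -0.017, "tz": 0, "twist": 0}, {"tx": -0.168, "ty": -0.008, "tz": 0, "twist": 0}, {"tx": -0.2, "ty": 0.007, "tz": 0, "twist": 0}, {"tx": -0.228, "ty": 0.026, "tz": 0, "twist": 0}, {"tx": -0.254, "ty": 0.049, "tz": 0, "twist": 0}]}}

```text
t: 12.07
eef_pos: [0.5791, 0.1152, 0.1567]
ee_rot: [-3.14, -0.003, -2.852]
force: [-3.2, -2.6, 8.1]
width: 0.0213
gripper_force: 35.0
```

{"api": "arm_command", "payload": {"commands": [{"tx": -0.022, "ty": 0.027, "tz": 0, "twist": 0}, {"tx": -0.039, "ty": 0.057, "tz": 0, "twist": 0}, {"tx": -0.051, "ty": 0.089, "tz": 0, "twist": 0}, {"tx": -0.058, "ty": 0.123, "tz": 0, "twist": 0}, {"tx": -0.059, "ty": 0.158, "tz": 0, "twist": 0}, {"tx": -0.055, "ty": 0.192, "tz": 0, "twist": 0}, {"tx": -0.046, "ty": 0.225, "tz": 0, "twist": 0}, {"tx": -0.032, "ty": 0.257, "tz": 0, "twist": 0}]}}

```text
t: 12.73
eef_pos: [0.5688, 0.1808, 0.1567]
ee_rot: [-3.141, 0.0, -2.852]
force: [2.9, -3.4, 5.9]
width: 0.0212
gripper_force: 35.0
```

```bash
python3 nx.py 0 0 0 0|head -1
```

```text
t 12.73 ang 46.10 r 0.0552 Fr -0.4 Ft -4.4 Fz 5.9 w 0.0212 yaw -2.852 [0.56875317 0.18075779 0.15668972]
```

One turn is done, so I'll repeat for the second.

{"api": "arm_command", "payload": {"commands": [{"tx": 0.019, "ty": 0.029, "tz": 0, "twist": 0}, {"tx": 0.042, "ty": 0.054, "tz": 0, "twist": 0}, {"tx": 0.069, "ty": 0.076, "tz": 0, "twist": 0}, {"tx": 0.099, "ty": 0.093, "tz": 0, "twist": 0}, {"tx": 0.132, "ty": 0.105, "tz": 0, "twist": 0}, {"tx": 0.165, "ty": 0.112, "tz": 0, "twist": 0}, {"tx": 0.2, "ty": 0.114, "tz": 0, "twist": 0}, {"tx": 0.234, "ty": 0.11, "tz": 0, "twist": 0}]}}

```text
t: 13.4
eef_pos: [0.5043, 0.1898, 0.1567]
ee_rot: [-3.141, 0.0, -2.851]
force: [7.2, -5.2, 3.2]
width: 0.0213
gripper_force: 35.0
```

{"api": "arm_command", "payload": {"commands": [{"tx": 0.033, "ty": -0.009, "tz": 0, "twist": 0}, {"tx": 0.065, "ty": -0.023, "tz": 0, "twist": 0}, {"tx": 0.094, "ty": -0.042, "tz": 0, "twist": 0}, {"tx": 0.119, "ty": -0.066, "tz": 0, "twist": 0}, {"tx": 0.141, "ty": -0.093, "tz": 0, "twist": 0}, {"tx": 0.158, "ty": -0.123, "tz": 0, "twist": 0}, {"tx": 0.17, "ty": -0.155, "tz": 0, "twist": 0}, {"tx": 0.177, "ty": -0.189, "tz": 0, "twist": 0}]}}

```text
t: 14.07
eef_pos: [0.476, 0.1331, 0.1567]
ee_rot: [3.14, 0.002, -2.851]
force: [4.4, 3.4, 1.6]
width: 0.0211
gripper_force: 35.0
```

{"api": "arm_command", "payload": {"commands": [{"tx": 0.002, "ty": -0.034, "tz": 0, "twist": 0}, {"tx": -0.002, "ty": -0.069, "tz": 0, "twist": 0}, {"tx": -0.011, "ty": -0.102, "tz": 0, "twist": 0}, {"tx": -0.026, "ty": -0.134, "tz": 0, "twist": 0}, {"tx": -0.045, "ty": -0.162, "tz": 0, "twist": 0}, {"tx": -0.068, "ty": -0.188, "tz": 0, "twist": 0}, {"tx": -0.095, "ty": -0.209, "tz": 0, "twist": 0}, {"tx": -0.125, "ty": -0.226, "tz": 0, "twist": 0}]}}

```text
t: 14.73
eef_pos: [0.5223, 0.0866, 0.1567]
ee_rot: [3.141, -0.001, -2.852]
force: [-3.0, 7.9, 7.5]
width: 0.021
gripper_force: 35.0
```

{"api": "arm_command", "payload": {"commands": [{"tx": -0.032, "ty": -0.012, "tz": 0, "twist": 0}, {"tx": -0.066, "ty": -0.019, "tz": 0, "twist": 0}, {"tx": -0.101, "ty": -0.021, "tz": 0, "twist": 0}, {"tx": -0.135, "ty": -0.017, "tz": 0, "twist": 0}, {"tx": -0.168, "ty": -0.008, "tz": 0, "twist": 0}, {"tx": -0.2, "ty": 0.007, "tz": 0, "twist": 0}, {"tx": -0.228, "ty": 0.026, "tz": 0, "twist": 0}, {"tx": -0.254, "ty": 0.049, "tz": 0, "twist": 0}]}}

```text
t: 15.4
eef_pos: [0.5791, 0.1151, 0.1566]
ee_rot: [-3.14, -0.003, -2.852]
force: [-3.6, -2.2, 10.5]
width: 0.0214
gripper_force: 35.0
```

```bash
python3 nx.py 0 0 0 0|head -1; python3 tab.py .5797 .1165 333.5 8 1; python3 tab.py .5797 .1165 333.5 8.9 1
```

```text
t 15.40 ang 331.97 r 0.0550 Fr -2.1 Ft -3.6 Fz 10.5 w 0.0214 yaw -2.852 [0.57907561 0.1151385  0.15662518]
37.5 [0.5741 0.1745] -0.019,0.024 -0.035,0.050 -0.047,0.078 -0.055,0.108 -0.059,0.138 -0.059,0.169 -0.054,0.199 -0.045,0.229
44.7 [0.5696 0.1797] -0.021,0.026 -0.038,0.056 -0.050,0.088 -0.058,0.121 -0.059,0.156 -0.056,0.189 -0.047,0.222 -0.033,0.254
```

{"api": "arm_command", "payload": {"commands": [{"tx": -0.021, "ty": 0.026, "tz": 0, "twist": 0}, {"tx": -0.038, "ty": 0.056, "tz": 0, "twist": 0}, {"tx": -0.05, "ty": 0.088, "tz": 0, "twist": 0}, {"tx": -0.058, "ty": 0.121, "tz": 0, "twist": 0}, {"tx": -0.059, "ty": 0.156, "tz": 0, "twist": 0}, {"tx": -0.057, "ty": 0.187, "tz": 0, "twist": 0}, {"tx": -0.05, "ty": 0.215, "tz": 0, "twist": 0}, {"tx": -0.045, "ty": 0.229, "tz": 0, "twist": 0}]}}

```text
t: 16.07
eef_pos: [0.5745, 0.1742, 0.1567]
ee_rot: [-3.14, -0.0, -2.852]
force: [3.4, -0.9, 4.9]
width: 0.0212
gripper_force: 35.0
```

```bash
python3 nx.py 0 0 0 0|head -1; python3 tab.py .5741 .1745 37.5 1 1
```

```text
t 16.07 ang 37.08 r 0.0551 Fr 2.1 Ft -2.7 Fz 4.9 w 0.0212 yaw -2.852 [0.5744596  0.17422758 0.15673363]
45.5 [0.5691 0.1802] 0.001,0.003 0.003,0.007 0.004,0.011 0.006,0.014 0.008,0.018 0.009,0.021 0.011,0.024 0.013,0.028
```

{"api": "arm_command", "payload": {"commands": [{"tx": 0.003, "ty": 0.007, "tz": 0, "twist": 0}, {"tx": 0.006, "ty": 0.014, "tz": 0, "twist": 0}, {"tx": 0.009, "ty": 0.021, "tz": 0, "twist": 0}, {"tx": 0.011, "ty": 0.025, "tz": 0, "twist": 0}, {"tx": 0.013, "ty": 0.028, "tz": 0, "twist": 0}, {"tx": 0.013, "ty": 0.028, "tz": 0, "twist": 0}, {"tx": 0.013, "ty": 0.028, "tz": 0, "twist": 0}, {"tx": 0.013, "ty": 0.028, "tz": 0, "twist": 0}]}}

```text
t: 16.73
eef_pos: [0.5692, 0.1802, 0.1567]
ee_rot: [-3.141, 0.0, -2.852]
force: [3.2, -0.6, 4.8]
width: 0.0216
gripper_force: 35.0
```

```bash
python3 nx.py 0 0 0 0|head -1; python3 -c "
from h import *
w=grab_frame('top');save('e.png',cv2.resize(w[80:300,130:400],(800,600)))"; python3 nx.py 0 0 0 0|head -1
```

```text
t 16.73 ang 45.39 r 0.0551 Fr 1.8 Ft -2.7 Fz 4.8 w 0.0216 yaw -2.852 [0.56919489 0.18022877 0.15673476]
t 16.78 ang 45.40 r 0.0551 Fr 2.6 Ft -3.6 Fz 5.4 w 0.0210 yaw -2.852 [0.5691957  0.18023629 0.15672752]
```

View pics/e.png

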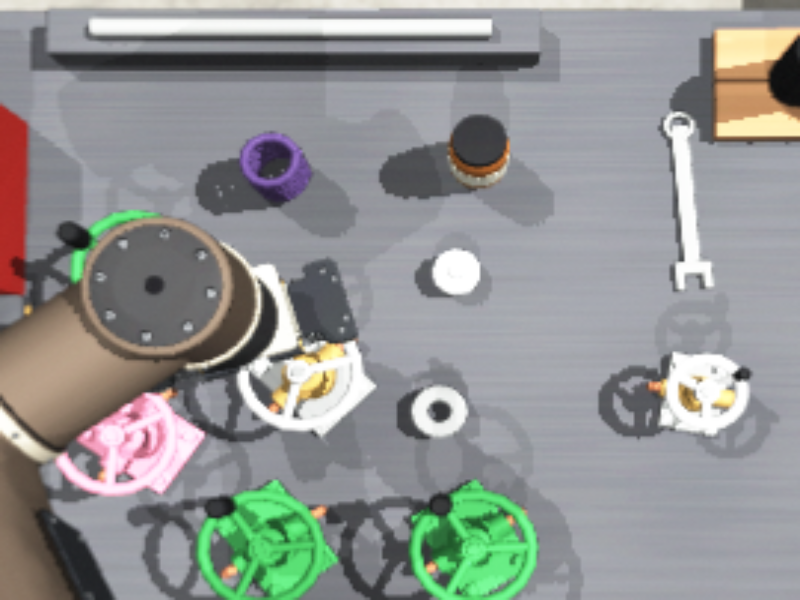

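The wheel at crop (300,375) is held by the gripper, and the small valve (705,390) and the bystanders look undisturbed. The handle is at 45.4°, two turns from the stop at about 45.5°.

```bash
python3 -c "
from station import job_done;print(job_done())"
```

```text
the job is handed in; nothing more can be done
None
```

I closed the larger valve clockwise to its stop, backed it off two full turns (measured within about 0.3°), and handed in at 16.8 s with the gripper still holding the handle; no verdict was returned.

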